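# Set out the specimen testing station

### The arm

A 6-joint arm with a two-finger parallel gripper is mounted at the origin on the work surface; the furniture and walls round the work are solid. World frame = base frame: x ahead of the robot, y to its left, z up, the work surface at z = 0. Lengths are in mm, angles in degrees, forces in N, time in s.
With the tool pointing down it reaches from about 325 to 775 mm from the base axis. Payload 5.5 kg.
Tool frame: the origin (TCP) lies midway between the tips of the shut fingers; the grasp point (between the pads) lies 19 mm behind it; z points along the fingers, y is the direction in which the jaws open and shut (so a half turn about z gives the same grasp; the last joint's range is limited). The gripper opens to 88 mm and grips with 3 to 60 N. Pads are 20 mm wide; open, the fingers measure 115 mm over their backs; the gripper's body (75 mm by 178 mm) begins 61 mm behind the grasp point.
Start: joints at [-67.649, 5.22, 70.514, -0, 104.267, -3.249], TCP at [259.251, -541.115, 222.631] pointing down, gripper open.
Joint ranges: [-164.24, 164.24], [-49.07, 125.15], [9.68, 141.18], [-86.29, 266.29], [3.28, 154.24], [-151.56, 151.56]. Speed limits (degrees/s): [147.25, 147.25, 172.46, 180, 180, 180].

### API

Orientations are given as a 3x3 rotation matrix whose columns are the frame's x, y, z axes.
In Python, from bench import arm gives the robot as it stands.
- The arm moves only by the shell command python3 -m jog 'ROWS' [FORCE]. ROWS is a JSON object of lists of equal length, an entry for each row: "dp": the shift along the tool's x, y, z in m, a list of three; "delta_rot": the turn, a rotation vector about the tool's x, y, z in degrees, a list of three; "fingers": the finger opening in m, from 0 to 0.0878. A call has exactly 8 rows; each row shifts and turns the commanded pose from where the row before left it, along the tool's axes as they then stand; what a row does not reach is not made up. A row lasts 1/10 s, in which the tool goes at most 50 mm and 8.59 degrees, less where a joint would pass 70% of its speed; a pose out of reach is approached as far as the arm can. A call with a gripper value outside its range is refused whole. The fingers move at their own pace and stop on an object; FORCE is the grip in N (left out, the last holds). Time passes only in rows, so rows that do not move let the fingers close, or fill a call up. It gives the time, the measured TCP pose, the force and the opening at its end, in the units of the state.
- arm.sense(): the state, without advancing time (a new reading comes with each control period).
- arm.camera(name): name is "scene" or "top"; returns (picture, depth): 400x640x3 uint8, blue, green, red; 400x640 float32, mm along the optical axis (not along the pixel's ray), 0 where there is no reading.
- arm.camera_model(name): a dict with "K" (3x3 intrinsics, pixels), "k1" (the pictures are not rectified: a ray, as slopes to the right and down, at radius r is drawn at 1 + k1 r^2 times it, then the intrinsics apply), "world_from_camera" (4x4, takes a point from camera to world coordinates). Camera axes: x right, y up, looking along -z (the intrinsics and any distortion apply to the point x, -y, -z); pixel columns grow to the right and rows downward; lengths in mm; the calibration is good to about 2 mm. A picture is of the moment at which its call begins. camera_model takes no time and is no camera call.
- arm.job_done(): hands the job in, once; it reports no verdict.
The state is a dict: "time_s": time; "joints": joint angles; "qvel": joint speeds; "joint_torque": joint torques, N m; "ee_pos": TCP position; "ee_rot": TCP orientation; "ft_force": force on the tool from outside, world axes, zero at the start; "wrist_torque": the same for the moment, N m; "finger_gap": opening from 0.0 (shut) to 1.0 (fully open).
Only numpy, scipy, OpenCV 4.12 (cv2) and the standard library are available. Lean on these libraries where they do the work, as an engineer would, in place of code of your own. Each camera call takes 0.05 s, during which the arm holds its last target. There are 200 camera calls.

### The job

Set out the testing station: put the lidded specimen cup in the round well, the stamp in the rectangular dock, the marker lengthwise across both saddles of the pen rest, and the test cassette face up on the plate with the cassette outline, each centred in its own blue holder, lined up with it and lying or standing as it should; either way round will do. Keep the lidded cup upright all the time, and leave the timer and the open cup where they are.

Things in the scene. Friction and masses are not known exactly. Their poses are not given: they have to be found in the camera images.
- closed_cup_center (a point): The specimen cup with its yellow screw lid on, the only closed cup (empty loose lids lie off the board): round, clear, part-filled, 62 mm high; about 56 mm across at the foot, 62 mm below the lid; the lid is 68 mm across and the top 17 mm of the height. The point is its centre, 31 mm above its underside; z up. It starts standing on the grey work board, whose top is 16 mm above the table.
- date_stamp_center (a point): The dark self-inking stamp: an upright block 40 mm (its x) by 68 mm (its y), 78 mm high; the hood, the widest part, reaches from 48 to 78 mm above its underside and is rigid here. The foot is 36 by 60 mm. The point is its centre, 39 mm above its underside; z is up. It starts standing on the grey work board, whose top is 16 mm above the table.
- paint_marker_center (a point): The paint marker, white barrel and black cap, a 15.6 mm thick round rod 152 mm long along its y (cap to +y); it starts lying on the grey work board (top 16 mm above the table) and can roll. The point is on its axis at mid-length, 8 mm above the board at the start.
- test_cassette_center (a point): The flat test cassette, white with blue and coloured panels, 31 mm (its x) by 100 mm (its y), 5 mm thick, lying face up on the grey work board (top 16 mm above the table) at the start. The point is its centre, 2.5 mm above its underside; z is up.
- cup_well: Blue round holder, fixed to the grey work board: a shallow well for the cup, 92 mm across outside and 79 mm inside, floor 4 mm and rim 14 mm above the board, a white ring on its floor. Origin at the centre of its underside (on the board, 16 mm above the table), z up.
- stamp_dock: Blue rectangular dock, fixed on the board: 66 (x) by 90 mm (y) outside, 56 by 80 mm inside, floor 4 mm and rim 12 mm above the board, a white stamp-sized rectangle on its floor. Origin: centre of its underside, 16 mm above the table.
- marker_rest: Blue pen rest, fixed on the board: base 40 (x) by 96 mm (y), 4 mm thick; two V saddles, 10 mm thick, 40 mm either side of its centre along y, each 34 mm wide at the top, V bottom 9 mm and tips 21 mm above the board. The marker lies along y over both, its axis 18.5 mm above the board; 70 mm between the saddles is free for fingers. Origin: centre of its underside, 16 mm above the table.
- cassette_plate: Blue flat plate, fixed on the board: 64 (x) by 136 mm (y), its top 4 mm above the board, with a white outline of the cassette along y and a lip 10 mm high at each short end (126 mm between the lips); the long sides are open. Origin: centre of its underside, 16 mm above the table.
- bench_timer: Bystander, to be left alone: a light grey square timer with a display and three keys, 66 x 66 x 18 mm, loose on the table's frame (3.5 mm higher than the table top) beyond the work. Origin at the centre of its underside.
- open_cup: Bystander, to be left alone: an open specimen cup without lid, 63 mm across, 57 mm high, loose on the table's raised frame beyond the work. Origin at the centre of its underside.
Things that resemble listed ones, but are neither listed nor needed, are in the scene too. What is shaped like the part that bears paint_marker_center but orange is not meant.

How it is judged (in metres and radians):
At the end, for the whole second after the job is handed in: Each thing rests released in its own holder: within 15 mm of its centre (cassette 12 mm) and 4 mm of seated height; stamp and marker within 0.3 rad, cassette 0.25 rad, of its long axis; cup, stamp, cassette level within 0.12 rad; timer and open cup moved under 20 mm (horizontal distance between closed_cup_center and cup_well below 0.015 m and z of closed_cup_center in the frame of cup_well between 0.031 and 0.039 m and angle between each of closed_cup_center, date_stamp_center, test_cassette_center's own z axis and vertical below 0.12 rad and linear speed of each of closed_cup, date_stamp, paint_marker, test_cassette below 0.02 m/s and horizontal distance between date_stamp_center and stamp_dock below 0.015 m and z of date_stamp_center in the frame of stamp_dock between 0.039 and 0.047 m and angle between the y axis of date_stamp_center and the y axis of stamp_dock, either way round below 0.3 rad and horizontal distance between paint_marker_center and marker_rest below 0.015 m and z of paint_marker_center in the frame of marker_rest between 0.0145 and 0.0225 m and angle between the y axis of paint_marker_center and the y axis of marker_rest, either way round below 0.3 rad and horizontal distance between test_cassette_center and cassette_plate below 0.012 m and z of test_cassette_center in the frame of cassette_plate between 0.0025 and 0.0105 m and angle between the y axis of test_cassette_center and the y axis of cassette_plate, either way round below 0.25 rad and distance of each of bench_timer, open_cup from where it was at the start of the episode below 0.02 m); the robot touches nothing.
It fails at once if the lidded cup is tipped more than about 35 degrees (angle between closed_cup_center's own z axis and vertical above 0.6 rad).
It fails at once if the timer or the open cup is pushed away by more than 20 mm (distance of any of bench_timer, open_cup from where it was at the start of the episode above 0.02 m).
It fails at once if the open cup is tipped (angle between open_cup's own z axis and vertical above 0.35 rad).
It also fails if it takes over 96 s, if anything falls off the work surface, if the arm or the gripper's body presses on something with over 40 N, if the wrist force passes 120 N, or if a joint passes its speed limit or range.

## Working session

There is one attempt and no reset: what is moved stays moved. The work goes in short steps, Python scripts to look and compute and a shell command to move; the robot and the scene stay as the last step left them, time stands still between calls to the robot, and variables do not carry over. Pictures are saved under pics/ and viewed, about 12 in all and at most 16, crops included, and the job is handed in when it is done.

```bash
mkdir -p pics; ls; cat > h.py <<'E'
import numpy as np, cv2
from bench import arm
def snap(n,f):
    p,d=arm.camera(n); np.savez('last_'+n+'.npz',p=p,d=d); cv2.imwrite('pics/'+f,p); return p,d
def ray(n,u,v):
    m=arm.camera_model(n);K=np.array(m['K']);k=m['k1']
    x=(u-K[0,2])/K[0,0];y=(v-K[1,2])/K[1,1];a,b=x,y
    for _ in range(20):
        s=1+k*(a*a+b*b);a,b=x/s,y/s
    T=np.array(m['world_from_camera']);return T[:3,3],T[:3,:3]@np.array([a,-b,-1.])
def atz(n,u,v,z):
    o,d=ray(n,u,v);return o+d*(z-o[2])/d[2]
def dep(n,u,v,D):
    o,d=ray(n,u,v);return o+d*D[int(v),int(u)]
E
python3 - <<'E'
from h import *
for n in('top','scene'):
    p,d=snap(n,n+'0.png'); m=arm.camera_model(n);print(m)
s=arm.sense();print(s['time_s'],s['ee_pos'],s['ee_rot'],s['finger_gap'])
E
```

```text
pics
{'K': array([[483.50489496,   0.        , 315.43089778],
       [  0.        , 483.50489496, 199.8140575 ],
       [  0.        ,   0.        ,   1.        ]]), 'k1': -0.006806361970517468, 'world_from_camera': array([[-2.43413730e-03,  9.87346053e-01, -1.58561805e-01,
         2.79828730e+02],
       [-9.99943465e-01, -4.04448387e-03, -9.83405490e-03,
        -2.10854710e+02],
       [-1.03509160e-02,  1.58528904e-01,  9.87300079e-01,
         1.24279020e+03],
       [ 0.00000000e+00,  0.00000000e+00,  0.00000000e+00,
         1.00000000e+00]])}
{'K': array([[443.21560547,   0.        , 320.94054777],
       [  0.        , 443.21560547, 201.04679859],
       [  0.        ,   0.        ,   1.        ]]), 'k1': -0.03877159654202662, 'world_from_camera': array([[-6.45598153e-01,  3.20128259e-01, -6.93340409e-01,
        -3.81448184e+02],
       [-7.63282614e-01, -2.99676027e-01,  5.72358218e-01,
         5.12145381e+02],
       [-2.45494592e-02,  8.98728088e-01,  4.37818624e-01,
         6.11259338e+02],
       [ 0.00000000e+00,  0.00000000e+00,  0.00000000e+00,
         1.00000000e+00]])}
0.1 [ 259.13749595 -540.84377156  221.59655439] [[ 9.01844436e-01  4.32060294e-01 -7.17527302e-04]
 [ 4.32060884e-01 -9.01842907e-01  1.66255693e-03]
 [ 7.12279272e-05 -1.80938319e-03 -9.99998361e-01]] 0.9984925775203563
```

View pics/top0.png

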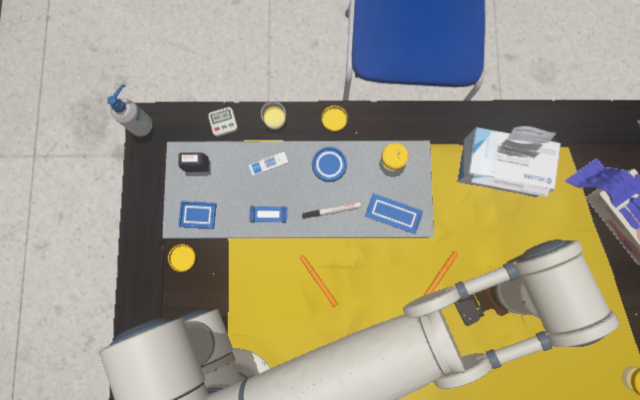

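View pics/scene0.png

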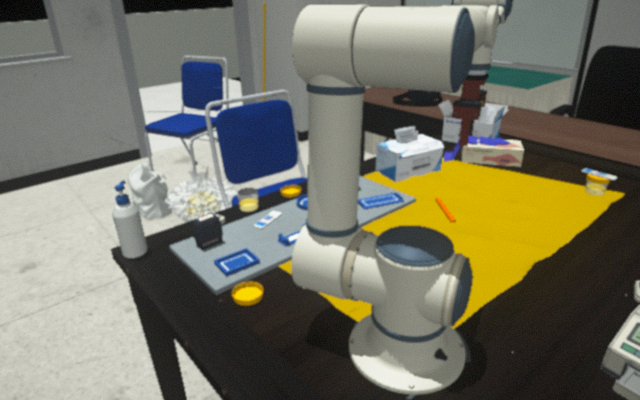

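The top view shows the stamp at (193,162), cassette (268,163), well (329,164), lidded cup (395,157), dock (198,214), rest (268,214), marker (331,210) and plate (394,212). The timer is at (222,121) and the open cup at (273,115). I'll enlarge both halves of the board.

```bash
python3 - <<'E'
from h import *
p=np.load('last_top.npz')['p']
for i,u in enumerate((165,297)):
    c=cv2.resize(p[140:240,u:u+135],None,fx=5.9,fy=5.9,interpolation=cv2.INTER_CUBIC)
    for k in range(0,135,10): cv2.putText(c,str(u+k),(int(k*5.9),8),0,.3,(0,0,255));cv2.line(c,(int(k*5.9),10),(int(k*5.9),16),(0,0,255))
    for k in range(10,100,10): cv2.putText(c,str(140+k),(0,int(k*5.9)),0,.3,(0,0,255))
    cv2.imwrite(f'pics/crop{i}.png',c)
E
```

```text
(no output)
```

View pics/crop0.png

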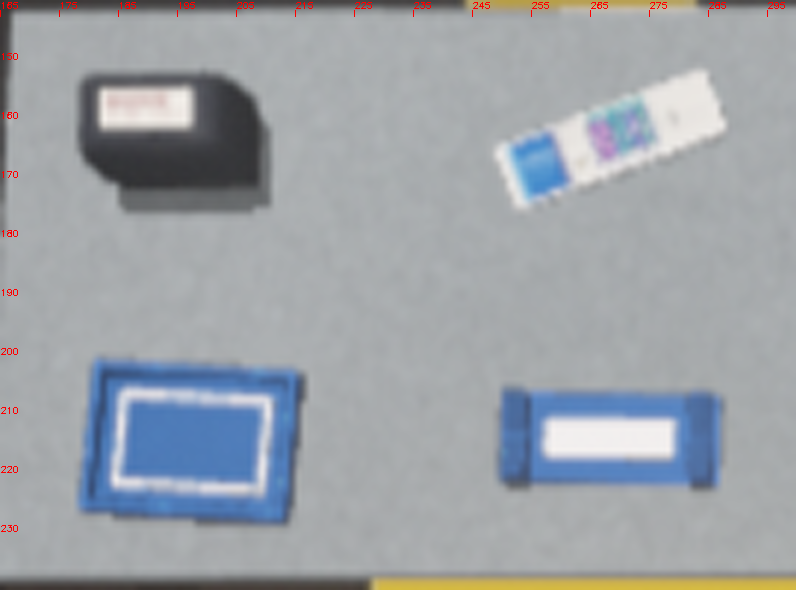

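View pics/crop1.png

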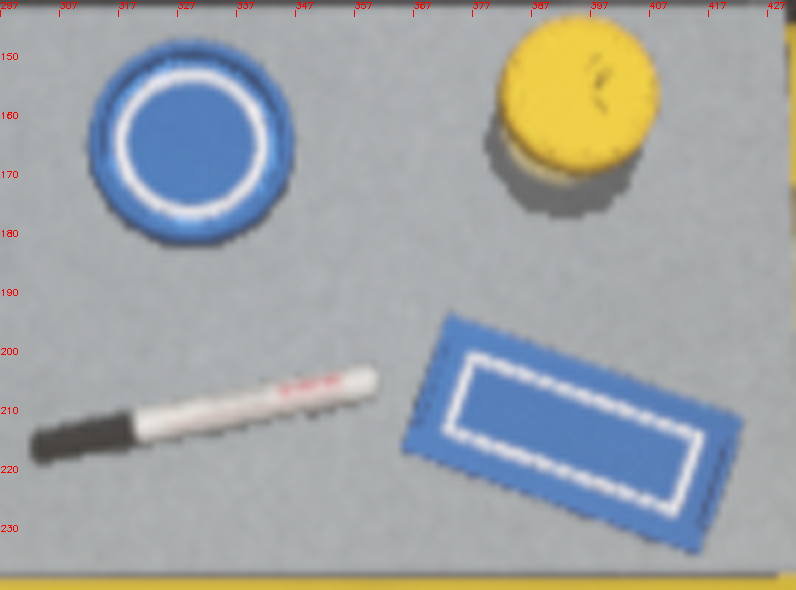

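```bash
python3 - <<'E'
from h import *
z=np.load('last_top.npz');D=z['d']
def P(u0,x,y,h): return atz('top',u0-.42+x/5.9,140-.42+y/5.9,h)[:2]
def quad(n,u0,q,h):
    w=np.array([P(u0,*a,h) for a in q]); r=cv2.minAreaRect(w.astype(np.float32)); 
    s=[np.linalg.norm(w[i]-w[(i+1)%4]) for i in range(4)]
    e=w[1]-w[0]+w[2]-w[3]
    print(n,w.mean(0).round(1),np.round(s,0),'ang from y',np.degrees(np.arctan2(-e[0]*-1,-e[1])).round(1),'rect',np.round(r[0],1),np.round(r[1],0))
quad('dock in',165,[(120,388),(273,400),(265,495),(112,488)],20)
quad('dock out',165,[(97,357),(303,370),(290,523),(80,511)],28)
quad('rest white',165,[(542,416),(675,420),(674,460),(542,456)],20)
quad('rest out',165,[(500,388),(722,394),(718,488),(500,487)],30)
quad('plate in',297,[(470,352),(703,434),(675,517),(444,432)],20)
quad('plate out',297,[(447,312),(743,418),(700,555),(402,452)],22)
quad('cassette',165,[(498,148),(705,70),(727,127),(518,209)],21)
print('well',P(297,191,143,20),P(297,191,143,28),'lid',P(297,580,93,78))
a,b=P(297,32,447,24),P(297,378,380,24);print('marker',(a+b)/2,np.linalg.norm(a-b),a-b)
# cloud
def cloud(u0,u1,v0,v1): return np.array([dep('top',u,v,D) for v in range(v0,v1) for u in range(u0,u1) if D[v,u]>0])
for n,b,lo in(('stamp',(170,220,145,182),85),('lid',(375,420,135,185),72),('timer',(205,240,105,138),15),('open',(258,290,98,132),50),('marker',(300,365,195,222),22),('cass',(245,292,148,178),18.5)):
    c=cloud(*b);s=c[c[:,2]>lo]
    r=cv2.minAreaRect(s[:,:2].astype(np.float32));print(n,np.percentile(c[:,2],[2,50,98]).round(0),'n',len(s),np.round(r[0],1),np.round(r[1],1),round(r[2],1),(s[:,:2].max(0)+s[:,:2].min(0))/2)
E
```

```text
dock in [439.2 103.7] [67. 42. 67. 44.] ang from y -3.8 rect [439.7 103.8] [67. 44.]
dock out [439.3 101.7] [90. 66. 91. 67.] ang from y -3.7 rect [439.5 101.7] [91. 67.]
rest white [440.5 -76.7] [58. 17. 57. 17.] ang from y -2.0 rect [440.5 -76.5] [58. 17.]
rest out [438.7 -78.5] [96. 41. 93. 43.] ang from y -1.1 rect [438.2 -78. ] [96. 43.]
plate in [ 441.2 -397.8] [106.  38. 105.  37.] ang from y -20.4 rect [ 441.  -397.6] [106.  38.]
plate out [ 440.8 -397.4] [135.  63. 134.  65.] ang from y -19.9 rect [ 441.4 -397.4] [135.  65.]
cassette [573.2 -76.8] [97. 28. 98. 29.] ang from y 21.4 rect [572.8 -76.6] [29. 98.]
well [ 570.56111773 -233.95405991] [ 568.65902603 -233.80293439] lid [ 577.47241396 -396.01546032]
marker [ 450.03901847 -239.18722763] 152.08512677621636 [-28.58414163 149.37480589]
stamp [13. 19. 97.] n 338 [568.8 108.8] [61.5 34.3] 89.2 [569.13326095 108.62895901]Traceback (most recent call last):
  File "<stdin>", line 21, in <module>
  File "<stdin>", line 19, in cloud
  File "h.py", line 14, in dep
    o,d=ray(n,u,v);return o+d*D[int(v),int(u)]
        ~~~^^^^^^^
  File "h.py", line 6, in ray
    m=arm.camera_model(n);K=np.array(m['K']);k=m['k1']
ValueError: time passes only in moves, steps and waits
```

```bash
sed -i 's/^def ray/M={n:arm.camera_model(n) for n in("top","scene")}\ndef ray/; s/m=arm.camera_model(n);K/m=M[n];K/' h.py
python3 - <<'E'
from h import *
D=np.load('last_top.npz')['d']
def cloud(u0,u1,v0,v1): return np.array([dep('top',u,v,D) for v in range(v0,v1) for u in range(u0,u1) if D[v,u]>0])
for n,b,lo in(('stamp',(170,220,145,182),85),('stamp50',(170,220,145,182),50),('lid',(375,420,135,185),72),('timer',(205,240,105,138),15),('open',(258,290,98,132),50),('marker',(300,365,195,222),22),('board',(225,245,170,200),0),('bottle',(105,155,85,140),10)):
    c=cloud(*b);s=c[c[:,2]>lo]
    r=cv2.minAreaRect(s[:,:2].astype(np.float32));print(n,np.percentile(c[:,2],[2,50,98]).round(0),'n',len(s),np.round(r[0],1),np.round(r[1],1),round(r[2],1),(s[:,:2].max(0)+s[:,:2].min(0))/2)
for x,y in((80,75),(265,75),(80,185),(265,185),(120,210),(270,210)): print(x,y,atz('top',165-.42+x/5.9,140-.42+y/5.9,94 if y<200 else 16).round(1))
E
python3 -m jog '{"dp":[[0,0,0],[0,0,0],[0,0,0],[0,0,0],[0,0,0],[0,0,0],[0,0,0],[0,0,0]],"delta_rot":[[0,0,-8.05],[0,0,-8.05],[0,0,-8.05],[0,0,-8.05],[0,0,-8.05],[0,0,-8.05],[0,0,-8.05],[0,0,-8.05]],"fingers":[0.0878,0.0878,0.0878,0.0878,0.0878,0.0878,0.0878,0.0878]}' 20
```

```text
stamp [13. 19. 97.] n 338 [568.8 108.8] [61.5 34.3] 89.2 [569.13326095 108.62895901]
stamp50 [13. 19. 97.] n 498 [568.1 107.4] [64.2 37.7] 89.6 [568.19161746 107.36267974]
lid [ 1. 17. 81.] n 552 [ 578.9 -396.5] [64.4 65.7] 33.5 [ 579.42572793 -396.93635352]
timer [ 0. 16. 26.] n 583 [689.   46.7] [68.4 65.8] 17.2 [688.82030997  46.3806466 ]
open [-761.   12.   61.] n 109 [697.6 -90.2] [60.5 59.8] 29.7 [697.57463941 -90.91653853]
marker [12. 17. 34.] n 372 [ 449.5 -238.3] [146.3  61.2] 87.6 [ 451.98541438 -238.3896904 ]
board [12. 17. 22.] n 596 [518.6  10.7] [79.9 51.2] 1.9 [518.22499682  11.2809063 ]
bottle [-764.    5.  195.] n 1147 [692.6 268. ] [71.3 99.7] 89.8 [692.47092005 268.06103223]
80 75 [583.8 137.2  94. ]
265 75 [583.4  60.   94. ]
80 185 [537.  135.2  94. ]
265 185 [536.6  58.5  94. ]
120 210 [543.1 140.5  16. ]
270 210 [542.8  74.2  16. ]
time_s: 0.9
ee_pos: [259.2, -540.9, 221.9]
ee_rot: [[-0.006, 1.0, -0.0], [1.0, 0.006, 0.001], [0.001, -0.0, -1.0]]
ft_force: [0.6, -0.0, 0.5]
finger_gap: 1.002
```

```bash
python3 -m jog '{"dp":[[0.018,0.04,0],[0.018,0.04,0],[0.018,0.04,0],[0.018,0.04,0.01],[0.018,0.04,0.01],[0.018,0.04,0.02],[0.018,0.04,0.02],[0.018,0.039,0.02]],"delta_rot":[[0,0,0],[0,0,0],[0,0,0],[0,0,0],[0,0,0],[0,0,0],[0,0,0],[0,0,0]],"fingers":[0.0878,0.0878,0.0878,0.0878,0.0878,0.0878,0.0878,0.0878]}' 20
python3 - <<'E'
from h import *
p,d=snap('scene','s1.png');snap('top','t1.png')
cv2.imwrite('pics/s1c.png',cv2.resize(p[120:260,240:440],None,fx=4,fy=4,interpolation=cv2.INTER_CUBIC))
E
```

```text
time_s: 1.7
ee_pos: [579.7, -396.0, 141.2]
ee_rot: [[-0.0, 1.0, -0.001], [1.0, 0.0, 0.0], [0.0, -0.001, -1.0]]
ft_force: [0.3, -1.4, -0.8]
finger_gap: 0.997
```

View pics/t1.png

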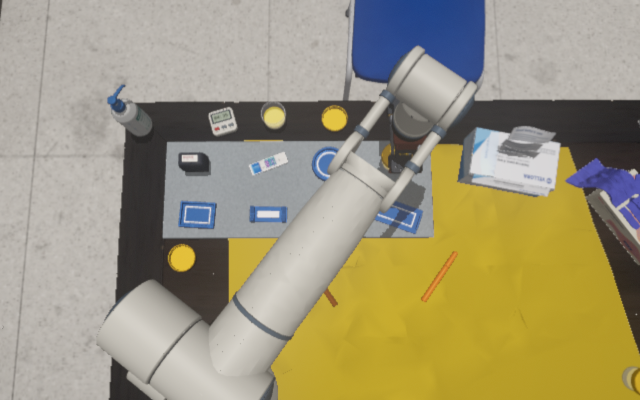

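The arm now covers the cup, and the gripper measures within 2 mm of the planned spot above it. I'll descend slowly and grip the lid.

```bash
python3 -m jog '{"dp":[[0,-0.001,0.016],[0,0,0.016],[0,0,0.014],[0,0,0.012],[0,0,0.012],[0,0,0.012],[0,0,0.009],[0,0,0]],"delta_rot":[[0,0,0],[0,0,0],[0,0,0],[0,0,0],[0,0,0],[0,0,0],[0,0,0],[0,0,0]],"fingers":[0.0878,0.0878,0.0878,0.0878,0.0878,0.0878,0.0878,0.0878]}' 20
python3 -m jog '{"dp":[[0,0,0],[0,0,0],[0,0,0],[0,0,0],[0,0,0],[0,0,0],[0,0,0],[0,0,0]],"delta_rot":[[0,0,0],[0,0,0],[0,0,0],[0,0,0],[0,0,0],[0,0,0],[0,0,0],[0,0,0]],"fingers":[0.06,0.06,0.06,0.06,0.06,0.06,0.06,0.06]}' 20
```

```text
time_s: 2.6
ee_pos: [576.5, -396.6, 49.5]
ee_rot: [[0.0, 1.0, -0.002], [1.0, -0.0, 0.002], [0.002, -0.002, -1.0]]
ft_force: [-0.6, 0.5, 0.0]
finger_gap: 0.998
time_s: 3.4
ee_pos: [577.7, -397.4, 52.7]
ee_rot: [[-0.0, 1.0, 0.002], [1.0, 0.0, -0.001], [-0.001, 0.002, -1.0]]
ft_force: [1.3, 0.1, 4.7]
finger_gap: 0.741
```

```bash
python3 -m jog '{"dp":[[0,0,-0.005],[0,0,-0.01],[0,0,-0.01],[0,0,-0.015],[0,0,-0.01],[0,0,0],[0,0,0],[0,0,0]],"delta_rot":[[0,0,0],[0,0,0],[0,0,0],[0,0,0],[0,0,0],[0,0,0],[0,0,0],[0,0,0]],"fingers":[0.06,0.06,0.06,0.06,0.06,0.06,0.06,0.06]}' 20
python3 - <<'E'
from h import *
p,d=snap('scene','s1.png');q,_=snap('top','t2.png')
cv2.imwrite('pics/s1c.png',np.hstack([cv2.resize(p[120:260,290:440],(430,400),interpolation=cv2.INTER_CUBIC),cv2.resize(q[110:240,310:440],(370,400),interpolation=cv2.INTER_CUBIC)]))
E
```

```text
time_s: 4.2
ee_pos: [577.0, -396.9, 100.8]
ee_rot: [[0.0, 1.0, -0.001], [1.0, -0.0, 0.001], [0.001, -0.001, -1.0]]
ft_force: [0.0, -0.3, -1.0]
finger_gap: 0.743
```

View pics/s1c.png

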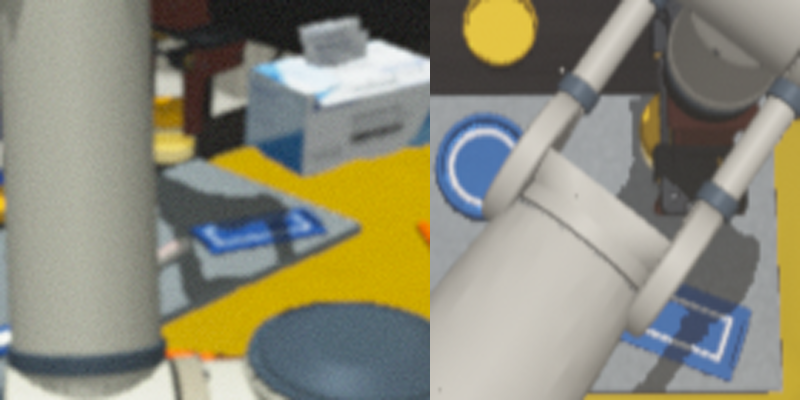

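The right half shows the cup lifted in the jaws with its lid edge level. The left half shows the lid and clear body upright beside the arm. I'll carry it to the well and lower it.

```bash
python3 -m jog '{"dp":[[0.01,-0.001,0],[0.025,-0.001,0],[0.03,-0.001,0],[0.033,-0.001,0],[0.03,-0.001,0],[0.025,-0.001,0],[0.01,-0.001,0],[0,0,0]],"delta_rot":[[0,0,0],[0,0,0],[0,0,0],[0,0,0],[0,0,0],[0,0,0],[0,0,0],[0,0,0]],"fingers":[0.06,0.06,0.06,0.06,0.06,0.06,0.06,0.06]}' 20
python3 -m jog '{"dp":[[0,0,0.01],[0,0,0.01],[0,0,0.008],[0,0,0.006],[0,0,0.004],[0,0,0.004],[0,0,0.003],[0,0,0.001]],"delta_rot":[[0,0,0],[0,0,0],[0,0,0],[0,0,0],[0,0,0],[0,0,0],[0,0,0],[0,0,0]],"fingers":[0.06,0.06,0.06,0.06,0.06,0.06,0.06,0.06]}' 20
```

```text
time_s: 5.1
ee_pos: [570.2, -232.8, 101.7]
ee_rot: [[-0.002, 1.0, 0.0], [1.0, 0.002, -0.0], [-0.0, 0.0, -1.0]]
ft_force: [0.9, -0.6, -0.4]
finger_gap: 0.744
time_s: 5.9
ee_pos: [570.3, -234.2, 56.6]
ee_rot: [[0.0, 1.0, 0.0], [1.0, -0.0, -0.0], [-0.0, 0.0, -1.0]]
ft_force: [-3.6, 0.9, 7.1]
finger_gap: 0.742
```

```bash
python3 -m jog '{"dp":[[0,0,0],[0,0,0],[0,0,0],[0,0,0],[0,0,0],[0,0,-0.01],[0,0,-0.03],[0,0,-0.04]],"delta_rot":[[0,0,0],[0,0,0],[0,0,0],[0,0,0],[0,0,0],[0,0,0],[0,0,0],[0,0,0]],"fingers":[0.0878,0.0878,0.0878,0.0878,0.0878,0.0878,0.0878,0.0878]}' 20
python3 -m jog '{"dp":[[0.02,0,-0.02],[0.045,0,0],[0.045,-0.001,0],[0.045,-0.001,0],[0.045,-0.001,0],[0.045,-0.001,0],[0.045,-0.001,0],[0.045,0,0]],"delta_rot":[[0,0,0],[0,0,0],[0,0,0],[0,0,0],[0,0,0],[0,0,0],[0,0,0],[0,0,0]],"fingers":[0.0878,0.0878,0.0878,0.0878,0.0878,0.0878,0.0878,0.0878]}' 20
python3 - <<'E'
from h import *
q,d=snap('top','t3.png')
cv2.imwrite('pics/t3c.png',np.hstack([cv2.resize(q[100:240,160:300],(400,400),interpolation=cv2.INTER_CUBIC),cv2.resize(q[120:220,290:390],(400,400),interpolation=cv2.INTER_CUBIC)]))
E
```

```text
time_s: 6.7
ee_pos: [569.1, -233.6, 134.7]
ee_rot: [[0.0, 1.0, -0.004], [1.0, -0.0, 0.002], [0.002, -0.004, -1.0]]
ft_force: [0.5, -0.2, -0.1]
finger_gap: 1.001
time_s: 7.5
ee_pos: [565.1, 102.7, 156.8]
ee_rot: [[0.0, 1.0, 0.001], [1.0, -0.0, 0.0], [0.0, 0.001, -1.0]]
ft_force: [1.1, -0.1, -0.0]
finger_gap: 1.0
```

View pics/t3c.png

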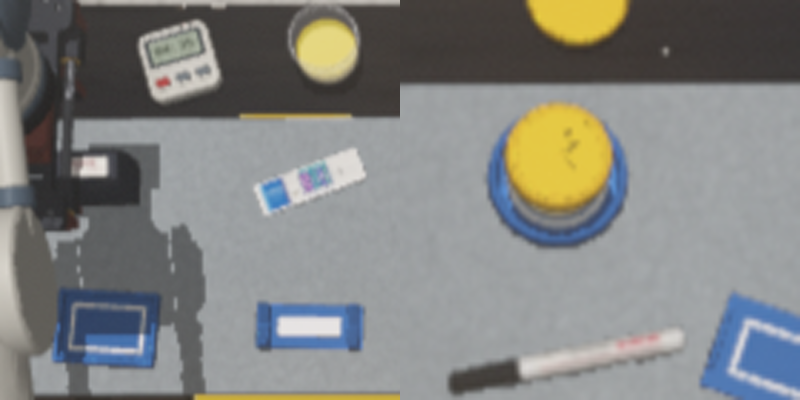

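The right half shows the cup sitting inside the well, lid upright around (560,155) in the crop. The left half shows the jaws over the stamp, with timer and open cup untouched. Next is the stamp.

```bash
python3 -m jog '{"dp":[[0,0,0.016],[0,0,0.016],[0,0,0.014],[0,0,0.012],[0,0,0.012],[0,0,0.012],[0,0,0.01],[0,0,0]],"delta_rot":[[0,0,0],[0,0,0],[0,0,0],[0,0,0],[0,0,0],[0,0,0],[0,0,0],[0,0,0]],"fingers":[0.0878,0.0878,0.0878,0.0878,0.0878,0.0878,0.0878,0.0878]}' 30
python3 -m jog '{"dp":[[0,0,0],[0,0,0],[0,0,0],[0,0,0],[0,0,0],[0,0,0],[0,0,0],[0,0,0]],"delta_rot":[[0,0,0],[0,0,0],[0,0,0],[0,0,0],[0,0,0],[0,0,0],[0,0,0],[0,0,0]],"fingers":[0.02,0.02,0.02,0.02,0.02,0.02,0.02,0.02]}' 30
```

```text
time_s: 8.35
ee_pos: [564.3, 100.6, 61.5]
ee_rot: [[0.0, 1.0, -0.003], [1.0, -0.0, -0.0], [-0.0, -0.003, -1.0]]
ft_force: [0.2, -0.4, -0.1]
finger_gap: 1.003
time_s: 9.15
ee_pos: [565.4, 100.9, 63.8]
ee_rot: [[-0.0, 1.0, 0.0], [1.0, 0.0, 0.0], [0.0, 0.0, -1.0]]
ft_force: [0.7, 1.0, 0.4]
finger_gap: 0.45
```

```bash
python3 -m jog '{"dp":[[0,0,-0.005],[0,0,-0.01],[0,0,-0.01],[0,0,-0.015],[0,0,-0.01],[0,0,0],[0,0,0],[0,0,0]],"delta_rot":[[0,0,0],[0,0,0],[0,0,0],[0,0,0],[0,0,0],[0,0,0],[0,0,0],[0,0,0]],"fingers":[0.02,0.02,0.02,0.02,0.02,0.02,0.02,0.02]}' 30
```

```text
time_s: 9.95
ee_pos: [564.9, 100.8, 112.9]
ee_rot: [[0.0, 1.0, -0.001], [1.0, -0.0, -0.0], [-0.0, -0.001, -1.0]]
ft_force: [0.4, 0.4, -0.9]
finger_gap: 0.452
```

```bash
python3 -m jog '{"dp":[[0,-0.01,0],[0,-0.02,0],[0,-0.025,0],[0,-0.03,0],[0,-0.025,0],[0,-0.015,0],[0,0,0],[0,0,0]],"delta_rot":[[0,0,0],[0,0,0],[0,0,0],[0,0,0],[0,0,0],[0,0,0],[0,0,3.8],[0,0,0]],"fingers":[0.02,0.02,0.02,0.02,0.02,0.02,0.02,0.02]}' 30
python3 -m jog '{"dp":[[0,0,0.01],[0,0,0.01],[0,0,0.008],[0,0,0.006],[0,0,0.004],[0,0,0.004],[0,0,0.003],[0,0,0]],"delta_rot":[[0,0,0],[0,0,0],[0,0,0],[0,0,0],[0,0,0],[0,0,0],[0,0,0],[0,0,0]],"fingers":[0.02,0.02,0.02,0.02,0.02,0.02,0.02,0.02]}' 30
python3 - <<'E'
from h import *
q,d=snap('top','t4.png')
cv2.imwrite('pics/t4c.png',cv2.resize(q[130:250,150:310],None,fx=4,fy=4,interpolation=cv2.INTER_CUBIC))
E
```

```text
time_s: 10.75
ee_pos: [439.3, 100.9, 113.3]
ee_rot: [[0.067, 0.998, -0.0], [0.998, -0.067, 0.0], [0.0, -0.0, -1.0]]
ft_force: [0.5, 0.5, -1.6]
finger_gap: 0.454
time_s: 11.55
ee_pos: [440.1, 100.9, 68.3]
ee_rot: [[0.066, 0.998, -0.001], [0.998, -0.066, -0.0], [-0.0, -0.001, -1.0]]
ft_force: [-0.7, 1.0, -0.5]
finger_gap: 0.451
```

View pics/t4c.png

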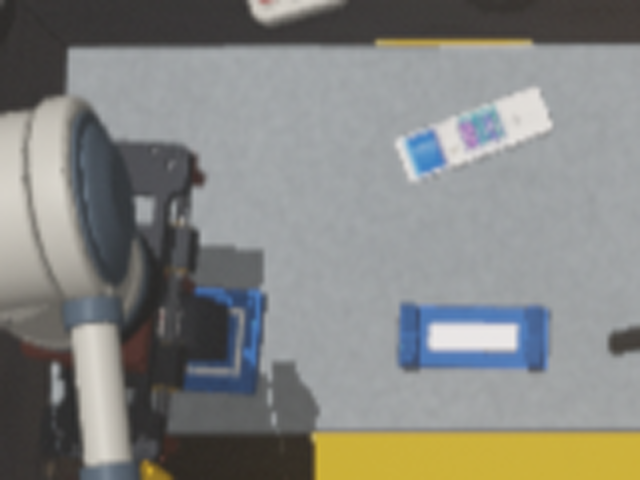

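The stamp is inside the dock: its hood edge at crop x≈228 matches the white outline at x≈250 after about 19 px of parallax. I'll lower the last bit, release, rise, and move over the marker.

```bash
python3 -m jog '{"dp":[[0,0,0.001],[0,0,0.001],[0,0,0],[0,0,0],[0,0,0],[0,0,0],[0,0,0],[0,0,0]],"delta_rot":[[0,0,0],[0,0,0],[0,0,0],[0,0,0],[0,0,0],[0,0,0],[0,0,0],[0,0,0]],"fingers":[0.02,0.02,0.06,0.08,0.08,0.08,0.08,0.08]}' 30
python3 -m jog '{"dp":[[0,0,-0.01],[0,0,-0.02],[0,0,-0.03],[0,0,-0.03],[0,0,0],[0,0,0],[0,0,0],[0,0,0]],"delta_rot":[[0,0,0],[0,0,0],[0,0,0],[0,0,0],[0,0,-7.3],[0,0,-7.3],[0,0,0],[0,0,0]],"fingers":[0.08,0.08,0.08,0.08,0.06,0.05,0.05,0.05]}' 30
```

```text
time_s: 12.4
ee_pos: [440.3, 100.9, 66.6]
ee_rot: [[0.066, 0.998, -0.0], [0.998, -0.066, -0.0], [-0.0, -0.0, -1.0]]
ft_force: [0.4, 0.2, 0.4]
finger_gap: 0.906
time_s: 13.2
ee_pos: [440.3, 100.9, 157.0]
ee_rot: [[-0.184, 0.983, 0.0], [0.983, 0.184, 0.0], [-0.0, 0.0, -1.0]]
ft_force: [0.9, -1.0, 0.2]
finger_gap: 0.597
```

```bash
python3 -m jog '{"dp":[[-0.042,-0.0067,0],[-0.042,-0.0067,0],[-0.042,-0.0066,0],[-0.042,-0.0066,0],[-0.042,-0.0066,0],[-0.042,-0.0066,0],[-0.042,-0.0066,0],[-0.042,-0.0066,0]],"delta_rot":[[0,0,0],[0,0,0],[0,0,0],[0,0,0],[0,0,0],[0,0,0],[0,0,0],[0,0,0]],"fingers":[0.05,0.05,0.05,0.05,0.05,0.05,0.05,0.05]}' 20
python3 -m jog '{"dp":[[0,0,0.02],[0,0,0.02],[0,0,0.02],[0,0,0.015],[0,0,0.01],[0,0,0.01],[0,0,0],[0,0,0]],"delta_rot":[[0,0,0],[0,0,0],[0,0,0],[0,0,0],[0,0,0],[0,0,0],[0,0,0],[0,0,0]],"fingers":[0.05,0.05,0.05,0.05,0.05,0.05,0.05,0.05]}' 20
python3 - <<'E'
from h import *
q,d=snap('top','t5.png')
cv2.imwrite('pics/t5c.png',cv2.resize(q[130:250,165:385],None,fx=3.6,fy=3.6,interpolation=cv2.INTER_CUBIC))
print(arm.sense()['ee_pos'])
E
```

```text
time_s: 14.0
ee_pos: [450.8, -240.9, 156.7]
ee_rot: [[-0.184, 0.983, 0.0], [0.983, 0.184, 0.0], [0.0, 0.0, -1.0]]
ft_force: [-0.0, -0.7, 0.7]
finger_gap: 0.571
time_s: 14.8
ee_pos: [451.4, -239.1, 62.1]
ee_rot: [[-0.187, 0.982, 0.0], [0.982, 0.187, -0.0], [-0.0, 0.0, -1.0]]
ft_force: [0.4, -0.1, -0.3]
finger_gap: 0.568
[ 451.59209117 -239.26415113   62.50402244]
```

View pics/t5c.png

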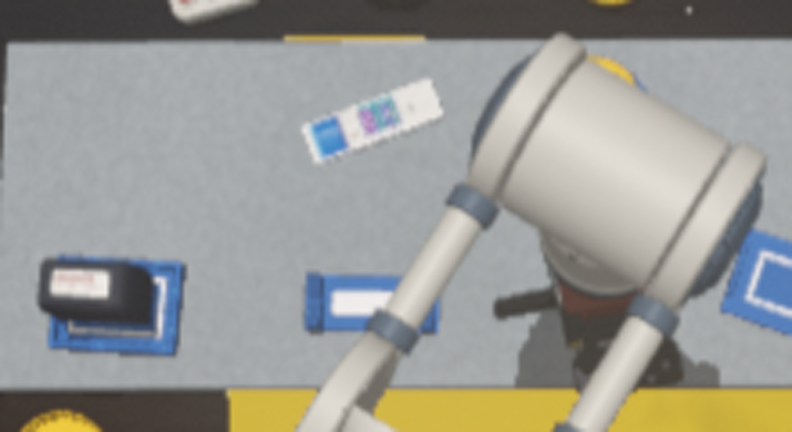

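The stamp stands in the dock at crop (100,290), and the arm is over the marker. I'll descend and grip it.

```bash
python3 -m jog '{"dp":[[0,0,0.01],[0,0,0.01],[0,0,0.008],[0,0,0.006],[0,0,0.005],[0,0,0.003],[0,0,0],[0,0,0]],"delta_rot":[[0,0,0],[0,0,0],[0,0,0],[0,0,0],[0,0,0],[0,0,0],[0,0,0],[0,0,0]],"fingers":[0.05,0.05,0.05,0.05,0.05,0.05,0.05,0.05]}' 20
```

```text
time_s: 15.65
ee_pos: [451.3, -239.2, 19.8]
ee_rot: [[-0.187, 0.982, 0.0], [0.982, 0.187, -0.0], [-0.0, 0.0, -1.0]]
ft_force: [0.0, -1.0, 0.9]
finger_gap: 0.572
```

```bash
python3 -m jog '{"dp":[[0,0,0],[0,0,0],[0,0,0],[0,0,0],[0,0,0],[0,0,0],[0,0,0],[0,0,0]],"delta_rot":[[0,0,0],[0,0,0],[0,0,0],[0,0,0],[0,0,0],[0,0,0],[0,0,0],[0,0,0]],"fingers":[0.03,0.02,0.005,0.005,0.005,0.005,0.005,0.005]}' 20
python3 -m jog '{"dp":[[0,0,-0.01],[0,0,-0.02],[0,0,-0.03],[0,0,-0.02],[0,0,0],[0,0,0],[0,0,0],[0,0,0]],"delta_rot":[[0,0,0],[0,0,0],[0,0,0],[0,0,0],[0,0,0],[0,0,6],[0,0,6],[0,0,0]],"fingers":[0.005,0.005,0.005,0.005,0.005,0.005,0.005,0.005]}' 20
```

```text
time_s: 16.45
ee_pos: [451.2, -239.1, 19.7]
ee_rot: [[-0.187, 0.982, 0.0], [0.982, 0.187, -0.0], [-0.0, 0.0, -1.0]]
ft_force: [-0.6, 0.0, 1.1]
finger_gap: 0.17
time_s: 17.25
ee_pos: [450.7, -238.8, 98.5]
ee_rot: [[0.022, 1.0, -0.001], [1.0, -0.022, 0.001], [0.001, -0.001, -1.0]]
ft_force: [0.4, 0.1, -0.6]
finger_gap: 0.172
```

```bash
python3 -m jog '{"dp":[[0.011,-0.001,0],[0.025,-0.002,0],[0.03,-0.003,0],[0.03,-0.003,0],[0.03,-0.003,0],[0.025,-0.002,0],[0.01,0,0],[0,0,0]],"delta_rot":[[0,0,0],[0,0,0],[0,0,0],[0,0,0],[0,0,0],[0,0,0],[0,0,0],[0,0,0]],"fingers":[0.005,0.005,0.005,0.005,0.005,0.005,0.005,0.005]}' 20
python3 -m jog '{"dp":[[0,0,0.01],[0,0,0.015],[0,0,0.015],[0,0,0.01],[0,0,0.005],[0,0,0],[0,0,0],[0,0,0]],"delta_rot":[[0,0,0],[0,0,0],[0,0,0],[0,0,0],[0,0,0],[0,0,0],[0,0,0],[0,0,0]],"fingers":[0.005,0.005,0.005,0.005,0.005,0.005,0.005,0.005]}' 20
python3 - <<'E'
from h import *
q,d=snap('top','t6.png')
cv2.imwrite('pics/t6c.png',cv2.resize(q[150:250,215:335],None,fx=5.8,fy=5.8,interpolation=cv2.INTER_CUBIC))
E
```

```text
time_s: 18.05
ee_pos: [440.4, -76.7, 99.5]
ee_rot: [[0.017, 1.0, 0.0], [1.0, -0.017, 0.0], [0.0, 0.0, -1.0]]
ft_force: [-0.2, -0.5, 0.6]
finger_gap: 0.172
time_s: 18.85
ee_pos: [441.0, -78.0, 45.4]
ee_rot: [[0.021, 1.0, 0.001], [1.0, -0.021, -0.0], [-0.0, 0.001, -1.0]]
ft_force: [-0.3, 0.4, 0.2]
finger_gap: 0.173
```

View pics/t6c.png

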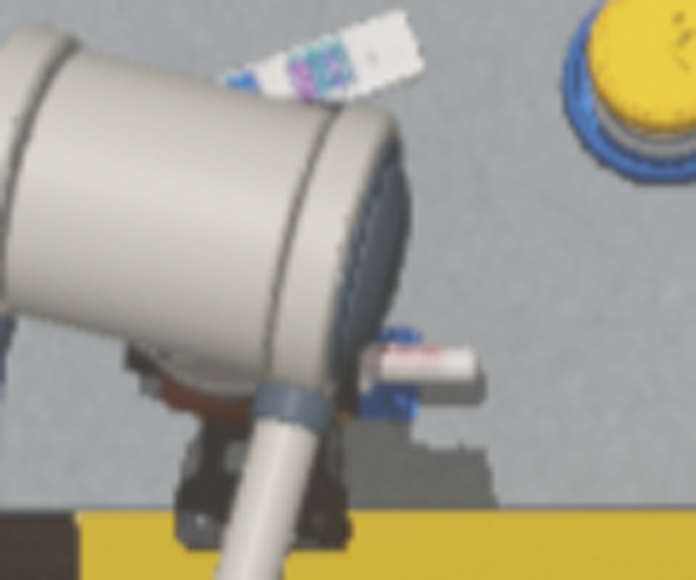

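The marker's white end at crop (480,363) lies across the saddle at (400,373), which matches once its height is allowed for. I'll seat it.

```bash
python3 -c "
from h import *
print(atz('top',297.7,212.3,49))"
python3 -m jog '{"dp":[[0,0,0.005],[0,0,0.004],[0,0,0.003],[0,0,0.002],[0,0,0],[0,0,0],[0,0,0],[0,0,0]],"delta_rot":[[0,0,0],[0,0,0],[0,0,0],[0,0,0],[0,0,0],[0,0,0],[0,0,0],[0,0,0]],"fingers":[0.005,0.005,0.005,0.005,0.005,0.005,0.005,0.005]}' 20
```

```text
[ 440.22756979 -154.70940413   49.        ]
time_s: 19.7
ee_pos: [440.3, -77.8, 30.5]
ee_rot: [[0.021, 1.0, -0.0], [1.0, -0.021, 0.0], [0.0, -0.0, -1.0]]
ft_force: [-1.8, 0.8, 0.3]
finger_gap: 0.172
```

```bash
python3 -m jog '{"dp":[[0,0,0],[0,0,0],[0,0,0],[0,0,0],[0,0,-0.01],[0,0,-0.03],[0,0,-0.03],[0,0,-0.02]],"delta_rot":[[0,0,0],[0,0,0],[0,0,0],[0,0,0],[0,0,0],[0,0,0],[0,0,0],[0,0,0]],"fingers":[0.02,0.03,0.04,0.05,0.05,0.05,0.05,0.05]}' 20
python3 -m jog '{"dp":[[0,0.03,0],[0,0.035,0],[0,0.035,0],[0,0.033,0],[0,0,0],[0,0,0],[0,0,0],[0,0,0]],"delta_rot":[[0,0,0],[0,0,0],[0,0,0],[0,0,0],[0,0,-7.5],[0,0,-7.5],[0,0,-7.5],[0,0,0]],"fingers":[0.05,0.05,0.05,0.05,0.05,0.05,0.05,0.05]}' 20
```

```text
time_s: 20.5
ee_pos: [441.2, -78.0, 123.8]
ee_rot: [[0.021, 1.0, 0.003], [1.0, -0.021, -0.001], [-0.001, 0.003, -1.0]]
ft_force: [0.7, -1.1, -0.4]
finger_gap: 0.566
time_s: 21.3
ee_pos: [573.7, -80.6, 121.2]
ee_rot: [[-0.364, 0.931, 0.0], [0.931, 0.364, -0.0], [-0.0, 0.0, -1.0]]
ft_force: [0.5, 0.4, 0.3]
finger_gap: 0.569
```

```bash
python3 -m jog '{"dp":[[0.004,0.001,0.01],[0,0,0.02],[0,0,0.025],[0,0,0.02],[0,0,0.012],[0,0,0.008],[0,0,0.003],[0,0,0]],"delta_rot":[[0,0,0],[0,0,0],[0,0,0],[0,0,0],[0,0,0],[0,0,0],[0,0,0],[0,0,0]],"fingers":[0.05,0.05,0.05,0.05,0.05,0.05,0.05,0.05]}' 20
python3 - <<'E'
from h import *
q,d=snap('top','t7.png')
cv2.imwrite('pics/t7c.png',cv2.resize(q[140:240,215:335],None,fx=5.8,fy=5.8,interpolation=cv2.INTER_CUBIC))
print(arm.sense()['ee_pos'])
E
```

```text
time_s: 22.1
ee_pos: [573.2, -76.5, 22.9]
ee_rot: [[-0.363, 0.932, 0.0], [0.932, 0.363, -0.0], [-0.0, 0.0, -1.0]]
ft_force: [0.8, 0.6, 0.2]
finger_gap: 0.565
[573.44615228 -76.61336643  23.45470835]
```

View pics/t7c.png

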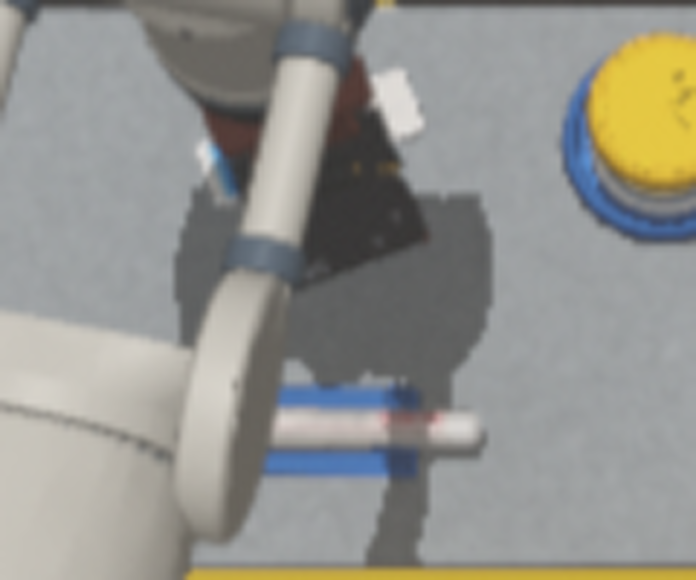

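The marker lies across the rest, from crop x<270 to x≈485, and the cassette sticks out evenly on both sides of the jaws. I'll descend the last few mm and grip.

```bash
python3 -m jog '{"dp":[[0,0,0.002],[0,0,0.002],[0,0,0.001],[0,0,0],[0,0,0],[0,0,0],[0,0,0],[0,0,0]],"delta_rot":[[0,0,0],[0,0,0],[0,0,0],[0,0,0],[0,0,0],[0,0,0],[0,0,0],[0,0,0]],"fingers":[0.05,0.05,0.05,0.05,0.05,0.05,0.05,0.05]}' 15
python3 -m jog '{"dp":[[0,0,0],[0,0,0],[0,0,0],[0,0,0],[0,0,0],[0,0,0],[0,0,0],[0,0,0]],"delta_rot":[[0,0,0],[0,0,0],[0,0,0],[0,0,0],[0,0,0],[0,0,0],[0,0,0],[0,0,0]],"fingers":[0.04,0.035,0.03,0.02,0.02,0.02,0.02,0.02]}' 15
```

```text
time_s: 22.95
ee_pos: [573.0, -76.5, 17.7]
ee_rot: [[-0.363, 0.932, 0.0], [0.932, 0.363, 0.0], [0.0, 0.0, -1.0]]
ft_force: [-0.1, -0.1, -0.8]
finger_gap: 0.571
time_s: 23.75
ee_pos: [573.0, -76.5, 17.6]
ee_rot: [[-0.363, 0.932, -0.0], [0.932, 0.363, 0.0], [0.0, -0.0, -1.0]]
ft_force: [0.4, -0.2, 0.1]
finger_gap: 0.348
```

```bash
python3 -m jog '{"dp":[[0,0,-0.005],[0,0,-0.015],[0,0,-0.02],[0,0,-0.025],[0,0,-0.025],[0,0,-0.02],[0,0,-0.01],[0,0,0]],"delta_rot":[[0,0,0],[0,0,0],[0,0,0],[0,0,8.3],[0,0,8.3],[0,0,8.3],[0,0,8.3],[0,0,8.3]],"fingers":[0.02,0.02,0.02,0.02,0.02,0.02,0.02,0.02]}' 15
python3 - <<'E'
from h import *
s=arm.sense();R=np.array(s['ee_rot']);p=np.array(s['ee_pos'])
print(p,np.degrees(np.arctan2(-R[0,0],R[1,0])),R.T@(np.array([441.1,-397.6,p[2]])-p))
E
```

```text
time_s: 24.55
ee_pos: [574.2, -76.8, 142.0]
ee_rot: [[0.351, 0.936, 0.006], [0.936, -0.351, -0.001], [0.001, 0.006, -1.0]]
ft_force: [0.7, 0.2, 0.1]
finger_gap: 0.347
[574.24159183 -76.7632445  142.00411017] -20.540786092427584 [-347.1545621   -12.10130825   -0.41893501]
```

```bash
python3 -m jog '{"dp":[[-0.03,-0.001,0],[-0.048,-0.002,0],[-0.048,-0.002,0],[-0.048,-0.002,0],[-0.048,-0.002,0],[-0.048,-0.001,0],[-0.045,-0.001,0],[-0.032,-0.001,0]],"delta_rot":[[0,0,0],[0,0,0],[0,0,0],[0,0,0],[0,0,0],[0,0,0],[0,0,0],[0,0,0]],"fingers":[0.02,0.02,0.02,0.02,0.02,0.02,0.02,0.02]}' 15
python3 -m jog '{"dp":[[0,0,0.015],[0,0,0.025],[0,0,0.025],[0,0,0.015],[0,0,0.01],[0,0,0],[0,0,0],[0,0,0]],"delta_rot":[[0,0,0],[0,0,0],[0,0,0],[0,0,0],[0,0,0],[0,0,0],[0,0,0],[0,0,0]],"fingers":[0.02,0.02,0.02,0.02,0.02,0.02,0.02,0.02]}' 15
python3 - <<'E'
from h import *
s=arm.sense();R=np.array(s['ee_rot']);p=np.array(s['ee_pos'])
print(p,np.degrees(np.arctan2(-R[0,0],R[1,0])),R.T@(np.array([441.1,-397.6,22])-p))
q,d=snap('top','t8.png')
cv2.imwrite('pics/t8c.png',cv2.resize(q[150:250,335:455],None,fx=5.8,fy=5.8,interpolation=cv2.INTER_CUBIC))
E
```

```text
time_s: 25.35
ee_pos: [440.5, -400.8, 139.3]
ee_rot: [[0.347, 0.938, 0.001], [0.938, -0.347, -0.002], [-0.001, 0.002, -1.0]]
ft_force: [0.5, 0.5, 0.2]
finger_gap: 0.35
time_s: 26.15
ee_pos: [442.6, -398.5, 49.3]
ee_rot: [[0.345, 0.939, 0.002], [0.939, -0.345, -0.002], [-0.001, 0.002, -1.0]]
ft_force: [-0.6, 0.2, -0.7]
finger_gap: 0.353
[ 442.64065736 -398.53441135   49.32837187] -20.188229989752994 [ 0.37387215 -1.83300495 27.32374373]
```

View pics/t8c.png

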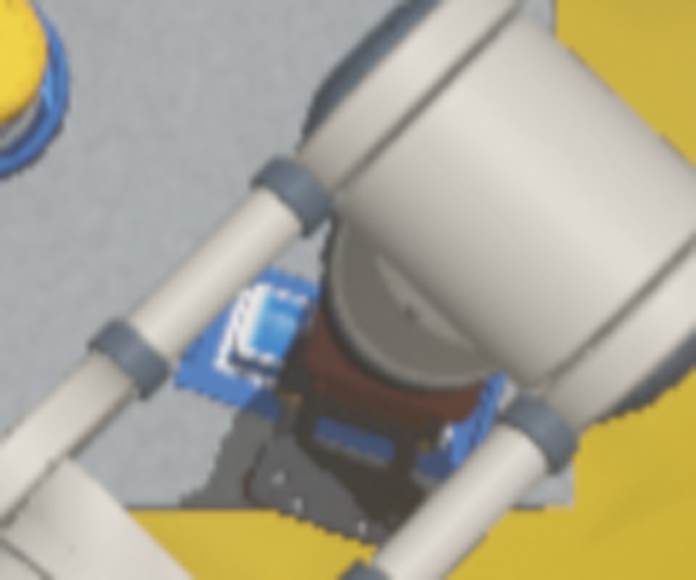

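The cassette lines up with the white outline around crop (260,325). I'll lower it, release and withdraw.

```bash
python3 -m jog '{"dp":[[0,-0.0015,0.008],[0,0,0.007],[0,0,0.005],[0,0,0.004],[0,0,0.002],[0,0,0.001],[0,0,0],[0,0,0]],"delta_rot":[[0,0,0],[0,0,0],[0,0,0],[0,0,0],[0,0,0],[0,0,0],[0,0,0],[0,0,0]],"fingers":[0.02,0.02,0.02,0.02,0.02,0.02,0.02,0.02]}' 15
```

```text
time_s: 27.0
ee_pos: [440.3, -397.4, 21.6]
ee_rot: [[0.345, 0.939, -0.0], [0.939, -0.345, 0.0], [0.0, -0.0, -1.0]]
ft_force: [-2.1, 3.4, 5.0]
finger_gap: 0.355
```

```bash
python3 -m jog '{"dp":[[0,0,0],[0,0,0],[0,0,0],[0,0,0],[0,0,-0.01],[0,0,-0.03],[0,0,-0.04],[0,0,-0.04]],"delta_rot":[[0,0,0],[0,0,0],[0,0,0],[0,0,0],[0,0,0],[0,0,0],[0,0,0],[0,0,0]],"fingers":[0.035,0.04,0.045,0.045,0.045,0.045,0.045,0.045]}' 15
python3 -m jog '{"dp":[[-0.02,-0.02,-0.02],[-0.03,-0.03,0],[-0.03,-0.03,0],[-0.03,-0.03,0],[-0.03,-0.03,0],[0,0,0],[0,0,0],[0,0,0]],"delta_rot":[[0,0,0],[0,0,0],[0,0,0],[0,0,0],[0,0,0],[0,0,0],[0,0,0],[0,0,0]],"fingers":[0.045,0.045,0.045,0.045,0.045,0.045,0.045,0.045]}' 15
python3 - <<'E'
from h import *
q,d=snap('top','t9.png')
for i,u in enumerate((165,297)):
    c=cv2.resize(q[140:240,u:u+135],None,fx=5.9,fy=5.9,interpolation=cv2.INTER_CUBIC);cv2.imwrite(f'pics/f{i}.png',c)
# bystanders vs start
p0=cv2.imread('pics/top0.png')
for n,(v0,v1,u0,u1) in {'timer':(105,138,205,240),'open':(100,132,258,290)}.items():
    print(n,'mean diff',np.abs(p0[v0:v1,u0:u1].astype(int)-q[v0:v1,u0:u1]).mean())
E
```

```text
time_s: 27.8
ee_pos: [440.2, -397.2, 142.2]
ee_rot: [[0.345, 0.939, -0.0], [0.939, -0.345, 0.001], [0.0, -0.001, -1.0]]
ft_force: [0.5, 0.4, -0.1]
finger_gap: 0.511
time_s: 28.6
ee_pos: [261.6, -480.3, 161.0]
ee_rot: [[0.345, 0.939, 0.001], [0.939, -0.345, -0.0], [0.0, 0.001, -1.0]]
ft_force: [0.7, -0.6, -0.4]
finger_gap: 0.511
timer mean diff 0.5717171717171717
open mean diff 0.6754557291666666
```

View pics/f0.png

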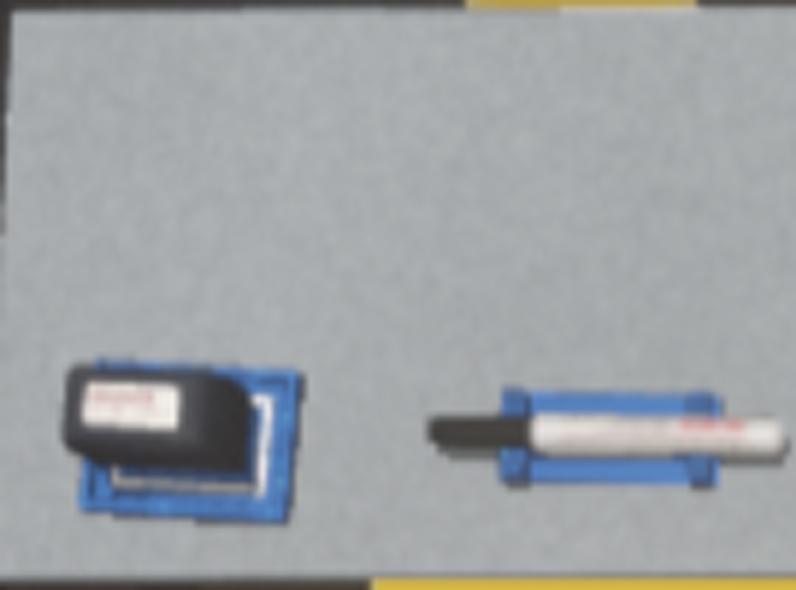

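View pics/f1.png

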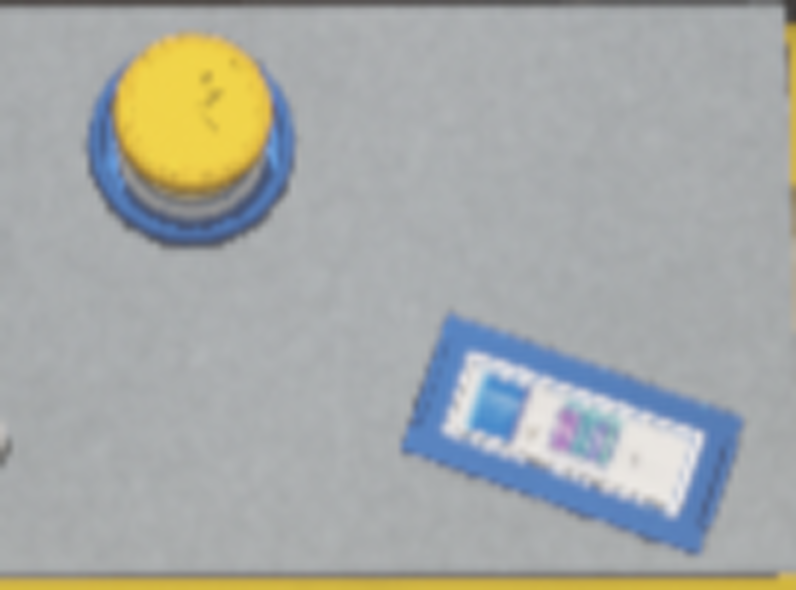

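All four sit in their holders: the stamp in the dock (160,415), the marker over both saddles, the cup in the well and the cassette inside its outline. A quick numeric check before handing in.

```bash
python3 - <<'E'
from h import *
P=lambda u0,x,y,h: atz('top',u0-.42+x/5.9,140-.42+y/5.9,h)[:2]
print('lid',P(297,192,112,82),'well 570.5,-234')
a,b=P(165,428,430,34.5),P(165,787,438,34.5);print('marker',(a+b)/2,np.linalg.norm(a-b),'rest 440,-77.5')
print('stamp L/T z98',P(165,66,408,98),P(165,160,366,98),'R/B z68',P(165,255,420,68),P(165,160,466,68),'dock 439.3,103')
print('cassette',np.mean([P(297,*c,25) for c in((470,352),(703,434),(675,517),(444,432))],0))
D=np.load('last_top.npz')['d']
for n,(u0,u1,v0,v1) in dict(stamp=(178,195,204,214),lid=(322,336,150,166),marker=(270,290,212,215),cass=(380,410,207,218)).items():
    z=[dep('top',u,v,D)[2] for v in range(v0,v1) for u in range(u0,u1) if D[v,u]>0];print(n,'z',np.median(z))
E
```

```text
lid [ 569.0940374  -233.29206974] well 570.5,-234
marker [440.33022145 -77.84938717] 153.79568576248607 rest 440,-77.5
stamp L/T z98 [443.38106597 135.76601745] [460.51965746  98.05378896] R/B z68 [442.31309533  65.54887513] [423.15708942 104.54139968] dock 439.3,103
cassette [ 440.56475513 -397.02708127]
stamp z 99.28558803646615
lid z 82.16378531910414
marker z 42.50067692981065
cass z 24.73736471953839
```

```bash
python3 -c "
from bench import arm
print(arm.job_done())"
```

```text
the job is handed in; nothing more can be done
None
```

I set all four things in their holders and handed the job in at about 29 s of the 96 s allowed; no verdict was reported.

The last top-camera checks, taken with the gripper clear of everything:

| Thing | Offset from holder centre | Height of top above table |
|---|---|---|
| Cup | about 2 mm | 82 mm (expected 82) |
| Stamp | about 3 mm | 99 mm (expected 98) |
| Marker | under 1 mm | 42.5 mm (expected 42.3) |
| Cassette | about 1 mm | 24.7 mm (expected 25) |

- **Alignment:** I turned the stamp, marker and cassette to match their holders to within about 1 degree by the arm's own reading. The final picture shows all of them lined up.
- **Bystanders:** the timer and open cup look the same as in the starting picture, so they have not moved.
- **Disagreements:** the stamp's starting centre along y differed by up to about 5 mm between two measurements, so its offset is the least certain. The opening on the cup lid read 65 mm instead of 68 mm, but it held firmly and stayed upright. No check failed.

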